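# Get the garlic out from behind the spice jars

### The arm

A 6-joint arm with a two-finger parallel gripper is mounted at the origin on a cart in front of the work surface, level with it; the furniture and walls round the work are solid. World frame = base frame: x ahead of the robot, y to its left, z up, the work surface at z = 0. Lengths are in m, angles in rad, forces in N, time in s.
With the tool pointing down it reaches from about 0.3 to 0.875 m from the base axis. Payload 4.2 kg.
Tool frame: the origin (TCP) lies between the finger pads; the fingertips stand 19 mm ahead of it and the grasp point (between the pads) is the TCP (manip.nose_length is the distance from the TCP to the fingertips, in m); z points along the fingers, y is the line along which they close (so a half turn about z gives the same grasp; the last joint's range is limited). The gripper opens to 85 mm and grips with 20 to 120 N. Pads are 22 mm wide; open, the fingers measure 114 mm over their backs; the gripper's body (76 mm by 85 mm) begins 54 mm behind the grasp point. The pads swing forward as they close: fully open they stand 13 mm farther back than shut.
Start: joints at [1.252, 0.32, 1.565, -0, 1.257, -0.02], TCP at [0.169, 0.55, 0.25] pointing down, gripper open.
Joint ranges: [-3.11, 3.11], [-0.84, 2.01], [0.21, 2.61], [-1.34, 4.49], [0.05, 2.63], [-2.56, 2.56]. Speed limits (rad/s): [2.57, 2.57, 3.14, 3.14, 3.14, 3.14].

### API

Orientations are given as a unit quaternion [w, x, y, z].
In Python, from workcell import manip gives the robot as it stands.
- The arm moves only by the shell command python3 -m pendant 'ROWS'. ROWS is JSON, a list of rows, each an object with "slide": the shift along the tool's x, y, z in units of 300 mm (1.0 is 300 mm), a list of three; "rotation": the turn, a rotation vector about the tool's x, y, z in units of 180 degrees (1.0 is 180 degrees), a list of three; "claw": the closure, from -1 (fully open) to 1 (shut). A call has 1 to 5 rows; each row is the pose to reach, as a shift and turn from the pose commanded when the call began, along the tool's axes at that moment, turning the shorter way round; what a row does not reach only later rows make up. A row lasts 1/8 s, in which the tool goes at most 62.5 mm and 10.7 degrees, less where a joint would pass 70% of its speed; a pose out of reach is approached as far as the arm can. A call with a number of a shift or a turn outside -1 to 1 is refused whole. A call with a gripper value outside its range is refused whole. The fingers move at their own pace and stop on an object; the grip force is fixed at half the most. Time passes only in rows, so rows that repeat a pose let the fingers close. It gives the time, the measured TCP pose, the force, the opening and the grip force at its end, in the units of the state.
- manip.read_state(): the state, without advancing time (a new reading comes with each control period).
- manip.camera(name): name is "scene" or "top"; returns a dict with "frame" (480x640x3 uint8, red, green, blue), "intrinsics" (3x3 intrinsics, pixels), "view" (4x4, takes a point from world to camera coordinates). Camera axes: x right, y up, looking along -z (the intrinsics and any distortion apply to the point x, -y, -z); pixel columns grow to the right and rows downward; lengths in m; the calibration is good to about 2 mm. A picture is of the moment at which its call begins. There is no depth.
- manip.finish_job(): hands the job in; it is judged then, once.
The state is a dict: "clock": time; "q": joint angles; "qvel": joint speeds; "joint_efforts": joint torques, N m; "ee_pos": TCP position; "orientation": TCP orientation; "contact_force": force on the tool from outside, world axes, zero at the start; "ft_torque": the same for the moment, N m; "finger_gap": finger opening in m; "finger_force": force on a finger pad.
Only numpy, scipy, OpenCV 4.12 (cv2) and the standard library are available. Lean on these libraries where they do the work, as an engineer would, in place of code of your own. Each camera call takes 0.05 s, during which the arm holds its last target. There are 200 camera calls.

### The job

Clear the two spice jars and the salt shaker out of the wooden caddy and stand them on the square metal tray, then take the garlic bulb that they hemmed in and lay it in the middle of the round wooden board. Only then put the jars and the shaker back, each standing on the very seat of the caddy it came from. Keep the jars and the shaker upright, and leave the mug and the jam jar where they are.

Things in the scene. Friction and masses are not known exactly. Their poses are not given: they have to be found in the camera images.
- dark_jar_center (a point): Spice jar with a dark, nearly black cap and white glass body with a dark blue label; round, 41 mm across (straight sides), 105 mm tall, 0.1 kg. The point is its centre, 52.5 mm above its underside; z is its upright axis.
- white_jar_center (a point): Clear glass spice jar with a white cap; 109 mm tall, 0.1 kg. Its body is square with rounded corners, 43 mm over the flats, 51 mm over the corners; its sides lie along its own x and y and, at the start, along the caddy's within 0.1 rad. Its cap (top 20 mm) is round, 44 mm across. The point is its centre, 54.5 mm above its underside; z is its upright axis.
- salt_center (a point): Glass salt shaker with a domed grey metal cap; round, 44 mm across at the widest (about 40 mm at mid height), 34 mm across the cap (top 20 mm), 90 mm tall, 0.1 kg. The point is its centre, 45 mm above its underside; z is its upright axis.
- garlic_center (a point): Garlic bulb, pale, roundish, 60 x 57 mm, 58 mm tall with the tip, 0.04 kg. The point is its centre, 29 mm above its underside; z points up through its tip.
- caddy: Wooden caddy, fixed: shallow tray 150 (its x) by 200 mm (its y), floor 8 mm above the worktop, rim 22 mm high. Origin at the centre of its underside, z up. Four flush round cork seats, 53 mm across, at (x, y) mm in its frame: (22, 0) under the garlic; (22, 58), (22, -58), (-36, 0) under the jars and shaker, in any arrangement, within 2 mm of centre.
- tray: Square metal tray, fixed, empty at the start: 180 x 180 mm, floor 5 mm above the worktop, rim 11 mm high and 6 mm thick. Origin at the centre of its underside; x and y along its sides, z up.
- board_top (a point): Round wooden board, fixed, 120 mm across and 14 mm thick; the point is the centre of its upper face.
- mug: White mug with handle, a bystander to be left alone: 78 mm across, 116 mm with the handle, 97 mm tall. Origin at the centre of its underside.
- jam: Round jam jar with pink contents and a yellow lid, a bystander to be left alone: 66 mm across, 100 mm tall. Origin at the centre of its underside.

How it is judged:
On the way, in this order (a step that is already met when the one before it is completed fails the run):
1. both spice jars and the salt shaker stand upright on the metal tray, let go and at rest, all three at once (angle between each of dark_jar_center, white_jar_center, salt_center's own z axis and vertical below 0.1 rad and linear speed of each of dark_jar, white_jar, salt below 0.02 m/s and contact force between each of dark_jar, white_jar, salt and the fingers below 0.3 N and x of dark_jar_center in the frame of tray between -0.08 and 0.08 m and y of dark_jar_center in the frame of tray between -0.08 and 0.08 m and z of dark_jar_center in the frame of tray between 0.0515 and 0.0635 m and x of white_jar_center in the frame of tray between -0.08 and 0.08 m and y of white_jar_center in the frame of tray between -0.08 and 0.08 m and z of white_jar_center in the frame of tray between 0.0535 and 0.0655 m and x of salt_center in the frame of tray between -0.08 and 0.08 m and y of salt_center in the frame of tray between -0.08 and 0.08 m and z of salt_center in the frame of tray between 0.044 and 0.056 m), for 0.2 s.
2. while all three still stand on the tray, the garlic lies in the middle of the board, let go and at rest (all of step 1 and horizontal distance between garlic_center and board_top below 0.025 m and z of garlic_center in the frame of board_top between 0.018 and 0.036 m and linear speed of garlic below 0.02 m/s and contact force between garlic and the fingers below 0.3 N), for 0.2 s.
At the end, for the whole second after the job is handed in: Each spice jar and the salt shaker stands upright (within 0.1 rad) within 14 mm of where it stood at the start; the garlic lies on the round board within 25 mm of its centre; all are released and at rest (distance of each of dark_jar_center, white_jar_center, salt_center from where it was at the start of the episode below 0.014 m and angle between each of dark_jar_center, white_jar_center, salt_center's own z axis and vertical below 0.1 rad and linear speed of each of dark_jar, white_jar, salt, garlic below 0.02 m/s and contact force between each of dark_jar, white_jar, salt, garlic and the fingers below 0.3 N and horizontal distance between garlic_center and board_top below 0.025 m and z of garlic_center in the frame of board_top between 0.018 and 0.036 m); the robot touches nothing.
It fails at once if the dark-capped jar is tipped by more than 0.6 rad (angle between dark_jar_center's own z axis and vertical above 0.6 rad).
It fails at once if the white-capped jar is tipped by more than 0.6 rad (angle between white_jar_center's own z axis and vertical above 0.6 rad).
It fails at once if the salt shaker is tipped by more than 0.6 rad (angle between salt_center's own z axis and vertical above 0.6 rad).
It fails at once if the mug is shifted by more than 30 mm (distance of mug from where it was at the start of the episode above 0.03 m).
It fails at once if the jam jar is shifted by more than 30 mm (distance of jam from where it was at the start of the episode above 0.03 m).
It also fails if it takes over 144 s, if anything falls off the work surface, if the arm or the gripper's body presses on something with over 40 N, if the wrist force passes 120 N, or if a joint passes its speed limit or range.

## Working session

There is one attempt and no reset: what is moved stays moved. The work goes in short steps, Python scripts to look and compute and a shell command to move; the robot and the scene stay as the last step left them, time stands still between calls to the robot, and variables do not carry over. Pictures are saved under pics/ and viewed, at most 14 in all, crops included, and the job is handed in when it is done.

```bash
mkdir -p pics; ls; cat > h.py <<'E'
import numpy as np, cv2
from workcell import manip
E
python3 - <<'E'
from h import *
s=manip.read_state();print(s)
for n in("scene","top"):
    c=manip.camera(n);cv2.imwrite(f"pics/{n}0.png",c["frame"][:,:,::-1]);np.savez(n+"0.npz",**{k:c[k] for k in("frame","intrinsics","view")});print(c["intrinsics"],c["view"],c.keys())
E
```

```text
pics
{'clock': 0.0, 'q': array([ 1.25201676e+00,  3.20280157e-01,  1.56567823e+00,  2.39537037e-05,
        1.25738485e+00, -1.99936642e-02]), 'qvel': array([ 0.00264639, -0.00100087,  0.00030058,  0.00036885,  0.00065639,
       -0.00182711]), 'joint_efforts': array([ 6.56134071e-04, -4.15523887e+01, -2.34160852e+01,  1.88511922e-04,
        8.32000718e-03,  6.84171440e-06]), 'ee_pos': array([0.1691081 , 0.54910886, 0.24948928]), 'orientation': array([-1.58782076e-04,  1.48841475e-01,  9.88860682e-01, -8.60845707e-04]), 'contact_force': array([-0.1526129 ,  0.43069456, -0.68664577]), 'ft_torque': array([-0.03171102,  0.03391663,  0.00485496]), 'finger_force': 0.0, 'finger_gap': 0.0854278207445308}
[[524.54213529   0.         325.85606659]
 [  0.         524.54213529 237.30849389]
 [  0.           0.           1.        ]] [[ 0.89778657  0.44041468 -0.00376668 -0.40281994]
 [-0.34415475  0.70684593  0.6180019   0.16840605]
 [ 0.27483957 -0.55353748  0.78616758 -1.50652548]
 [ 0.          0.          0.          1.        ]] dict_keys(['frame', 'intrinsics', 'view'])
[[551.0986886    0.         322.66757881]
 [  0.         551.0986886  249.6909663 ]
 [  0.           0.           1.        ]] [[ 0.06047256 -0.99816798  0.00193785 -0.06662378]
 [ 0.97436694  0.05945183  0.21696671 -0.49607049]
 [-0.21668443 -0.01123236  0.97617708 -1.56363073]
 [ 0.          0.          0.          1.        ]] dict_keys(['frame', 'intrinsics', 'view'])
```

View pics/scene0.png

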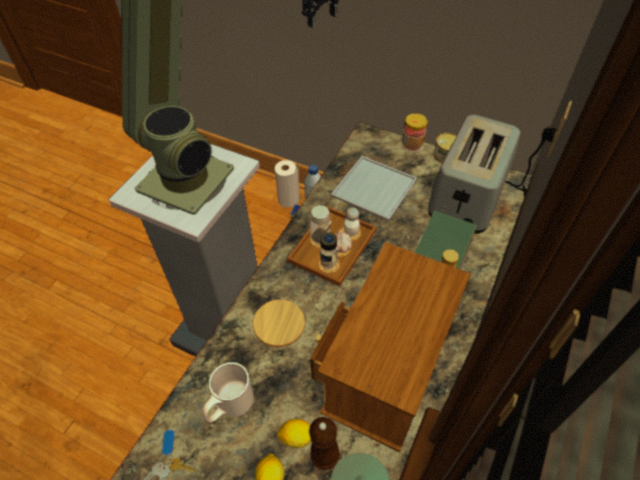

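View pics/top0.png

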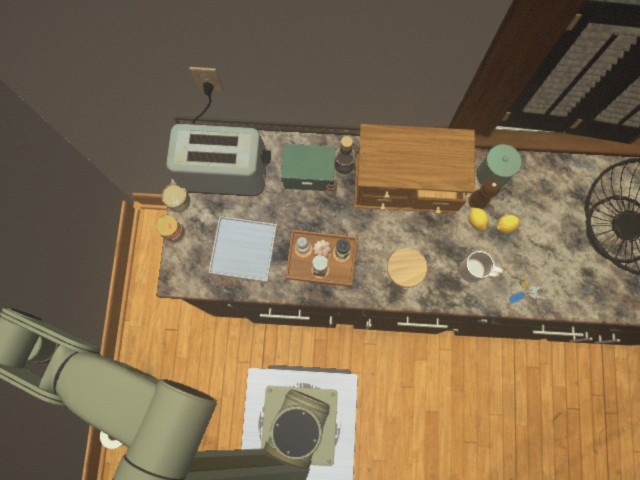

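The top view shows the tray at (243,248), the caddy at (322,258), the board at (407,267) and the mug at (482,264). On the caddy the white jar is nearest the robot at (320,264), salt is on the left at (303,243), garlic in the middle at (322,247), and the dark jar on the right at (343,247). Next I'll zoom in on both views.

```bash
python3 - <<'E'
from h import *
a=cv2.imread("pics/top0.png")[205:295,205:435];b=cv2.imread("pics/scene0.png")[150:350,240:420]
cv2.imwrite("pics/topc.png",cv2.resize(a[20:85,75:160],None,fx=9,fy=9,interpolation=2))
cv2.imwrite("pics/scenec.png",cv2.resize(b[45:135,40:145],None,fx=6.5,fy=6.5,interpolation=2))
E
```

```text
(no output)
```

View pics/topc.png

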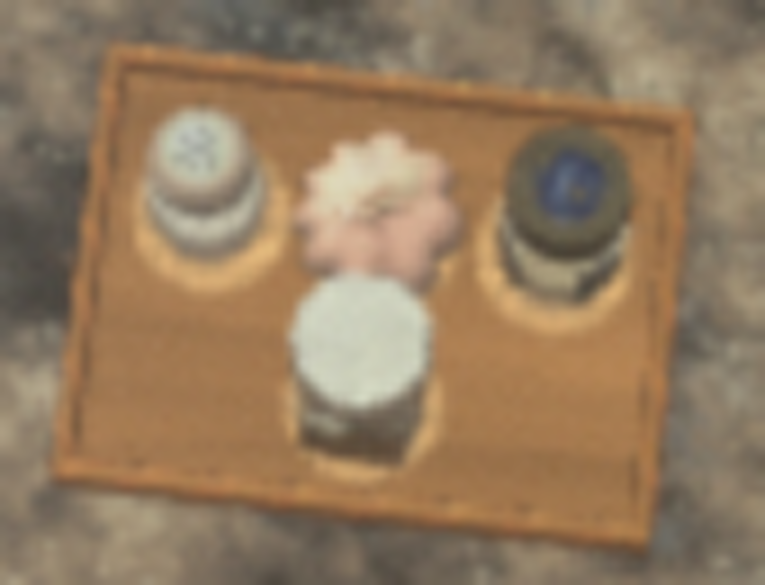

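View pics/scenec.png

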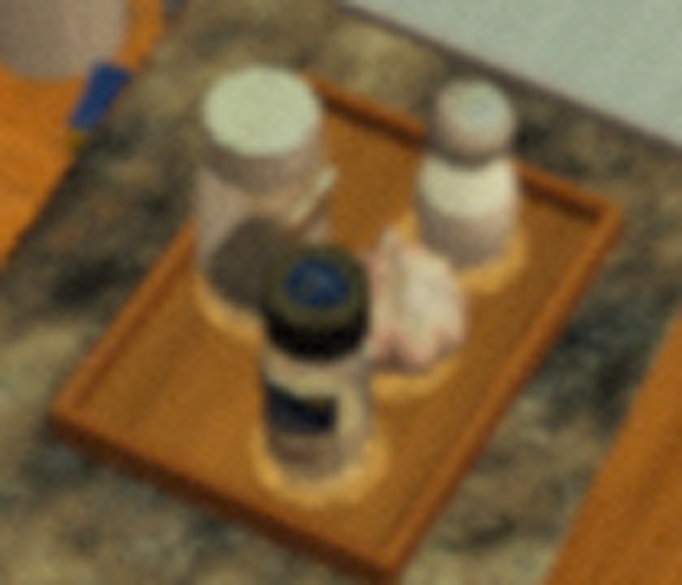

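In the crops (top: offset (280,225), ×9), the caddy corners are at (112,45), (692,110), (645,548) and (55,478). The caps are at white (360,340), salt (200,148) and dark (570,185), with garlic near (378,205). I'll refine these with masks and rays.

```bash
cat >> h.py <<'E'
def load(n):
    return dict(np.load(n+"0.npz"))
def ray(c,uv,z):
    uv=np.atleast_2d(uv).astype(float);K=c["intrinsics"];V=c["view"];R=V[:3,:3];o=-R.T@V[:3,3]
    d=np.c_[(uv[:,0]-K[0,2])/K[0,0],-(uv[:,1]-K[1,2])/K[1,1],-np.ones(len(uv))]@R
    return (o+d*((z-o[2])/d[:,2])[:,None])[:,:2]
def proj(c,p):
    p=np.atleast_2d(p);q=p@c["view"][:3,:3].T+c["view"][:3,3];K=c["intrinsics"]
    return np.c_[K[0,2]-K[0,0]*q[:,0]/q[:,2],K[1,2]+K[1,1]*q[:,1]/q[:,2]]
def blob(mask,box,hull=True):
    x0,y0,x1,y1=box;m=np.zeros_like(mask);m[y0:y1,x0:x1]=mask[y0:y1,x0:x1]
    cs,_=cv2.findContours(m,cv2.RETR_EXTERNAL,cv2.CHAIN_APPROX_NONE)
    return max(cs,key=cv2.contourArea).reshape(-1,2)
E
python3 - <<'E'
from h import *
T=load("top");S=load("scene")
for n,c in(("top",T),("scene",S)):
    f=c["frame"];hsv=cv2.cvtColor(f,cv2.COLOR_RGB2HSV)
    print(n,"cam",-c["view"][:3,:3].T@c["view"][:3,3])
    pts={"top":dict(caddy=(350,270),tray=(243,248),board=(407,267),wcap=(320,262),salt=(302,242),dcap=(343,243),gar=(320,246),mug=(478,266),counter=(375,290)),
     "scene":dict(caddy=(340,260),tray=(375,188),board=(278,322),wcap=(320,212),salt=(352,213),dcap=(330,240))}[n]
    for k,p in pts.items(): print(k,f[p[1],p[0]],hsv[p[1],p[0]])
K=(np.array([(112,45),(692,110),(645,548),(55,478)])/9-.5+(280.5,225.5)-.5)
c=ray(T,K,.022);print(c,"ctr",c.mean(0),[np.linalg.norm(c[i]-c[i-1]) for i in range(4)])
for nm,p,z in(("w",(360,340),.117),("s",(200,140),.096),("d",(570,187),.113),("g",(378,205),.037)):
    print(nm,ray(T,np.array(p)/9-.5+(280,225),z))
for nm,p,z in(("w",(262,112),.117),("s",(475,108),.094),("d",(316,285),.113),("g",(415,310),.037)):
    print(nm,ray(S,np.array(p)/6.5-.5+(280,195),z))
E
```

```text
top cam [ 0.14856915 -0.05457268  1.63414037]
caddy [166 122  78] [ 15 135 166]
tray [188 194 195] [ 94   9 195]
board [213 180 121] [ 19 110 213]
wcap [204 209 188] [ 37  26 209]
salt [182 185 172] [ 37  18 185]
dcap [ 83  91 107] [110  57 107]
gar [213 193 161] [ 18  62 213]
mug [214 215 192] [ 31  27 215]
counter [160 147 122] [ 20  61 160]
scene cam [ 0.83365689 -0.77554763  1.07878895]
caddy [141  89  33] [ 16 195 141]
tray [159 169 145] [ 43  36 169]
board [194 154  73] [ 20 159 194]
wcap [179 184 143] [ 34  57 184]
salt [166 167 141] [ 31  40 167]
dcap [28 38 62] [111 140  62]
[[ 0.56313785  0.06039777]
 [ 0.55256034 -0.1350105 ]
 [ 0.40370324 -0.12660004]
 [ 0.41514336  0.06844555]] ctr [ 0.4836362  -0.03319181] [np.float64(0.14821314239143615), np.float64(0.19569434776968578), np.float64(0.14909450918545622), np.float64(0.19538080725126677)]
w [[ 0.448679  -0.0304323]]
s [[0.51461031 0.0248427 ]]
d [[ 0.50248287 -0.09331497]]
g [[ 0.51021187 -0.03228771]]
w [[ 0.4494785  -0.03393361]]
s [[0.51261859 0.02123816]]
d [[ 0.50213197 -0.09599763]]
g [[ 0.51574617 -0.03681424]]
```

```bash
cat >> h.py <<'E'
from scipy.spatial.transform import Rotation as Ro
def go(x,y,z,psi,note=""):
    """deltas (units of the rows) from measured pose to tool-down at x,y,z with closing line at angle psi"""
    s=manip.read_state();w=s["orientation"];R=Ro.from_quat(np.r_[w[1:],w[0]])
    yy=np.array([np.cos(psi),np.sin(psi),0]);zz=np.array([0,0,-1.]);G=Ro.from_matrix(np.c_[np.cross(yy,zz),yy,zz])
    d=R.inv().apply(np.array([x,y,z])-s["ee_pos"])/.3;r=(R.inv()*G).as_rotvec()/np.pi
    print(note,"slide",d.round(3),"rot",r.round(3),"t",round(s["clock"],2),"pos",s["ee_pos"].round(4),"gap",round(s["finger_gap"],4),"q6",round(s["q"][5],2))
E
python3 - <<'E'
from h import *
T=load("top");S=load("scene")
for c,bt,bb in((T,(205,210,282,285),(380,240,435,295)),(S,(325,150,422,222),(245,292,312,352))):
    h=cv2.cvtColor(c["frame"],cv2.COLOR_RGB2HSV);n=c is T
    mt=cv2.inRange(h,(0,0,150),(180,30,255)) if n else cv2.inRange(h,(35,0,120),(130,60,255))
    mb=cv2.inRange(h,(14,85,175),(26,255,255)) if n else cv2.inRange(h,(14,130,150),(26,255,255))
    k=np.ones((3,3),np.uint8)
    mt=cv2.morphologyEx(cv2.morphologyEx(mt,cv2.MORPH_CLOSE,k),cv2.MORPH_OPEN,k)
    b=blob(mt,bt);print("tray",b.min(0),b.max(0),cv2.minAreaRect(ray(c,b,.011).astype(np.float32)*1000))
    b=blob(mb,bb);print("board",b.min(0),b.max(0),cv2.minEnclosingCircle(ray(c,b,.014).astype(np.float32)*1000),cv2.fitEllipse(ray(c,b,.014).astype(np.float32)*1000))
print("drawer",ray(T,[(360,208),(385,212),(435,212),(345,170)],.1))
go(.448,-.031,.25,1.516)
E
```

```text
tray [209 217] [276 280] ((499.8847961425781, 205.90394592285156), (178.2509002685547, 178.98162841796875), 85.34375)
board [387 248] [426 286] ((471.4297180175781, -290.23797607421875), 59.7360725402832) ((471.2449645996094, -290.1166687011719), (115.47360229492188, 116.75001525878906), 149.29495239257812)
tray [335 159] [412 216] ((501.1660461425781, 199.2447509765625), (164.89637756347656, 174.4464569091797), 85.9241714477539)
board [253 299] [304 345] ((472.9322509765625, -293.7417297363281), 61.16522979736328) ((472.24713134765625, -293.4034729003906), (116.626708984375, 118.56431579589844), 92.17655944824219)
drawer [[ 0.61936698 -0.1375244 ]
 [ 0.61172883 -0.2103622 ]
 [ 0.62057281 -0.35497184]
 [ 0.73322632 -0.08805739]]
 slide [-1.458e+00 -1.574e+00  1.000e-03] rot [-0.001 -0.    -0.078] t 0.1 pos [0.1691 0.5492 0.2496] gap 0.0855 q6 -0.02
```

```bash
python3 -m pendant '[{"slide":[-0.7,-0.75,0],"rotation":[0,0,0],"claw":-1},{"slide":[-0.7,-0.75,0],"rotation":[0,0,0],"claw":-1},{"slide":[-0.7,-0.75,0],"rotation":[0,0,0],"claw":-1},{"slide":[-0.7,-0.75,0],"rotation":[0,0,0],"claw":-1},{"slide":[-0.7,-0.75,0],"rotation":[0,0,0],"claw":-1}]'
python3 -m pendant '[{"slide":[-0.7,-0.75,0],"rotation":[0,0,-0.078],"claw":-1},{"slide":[-0.7,-0.75,0],"rotation":[0,0,-0.078],"claw":-1},{"slide":[-0.7,-0.75,0],"rotation":[0,0,-0.078],"claw":-1},{"slide":[-0.7,-0.75,0],"rotation":[0,0,-0.078],"claw":-1},{"slide":[-0.7,-0.75,0],"rotation":[0,0,-0.078],"claw":-1}]'
python3 -c "
from h import *
go(.448,-.0325,.25,1.516)"
```

```text
clock: 0.72
ee_pos: [0.3041, 0.2707, 0.2501]
orientation: [0.0, 0.149, 0.989, -0.0]
contact_force: [-0.0, 0.1, 0.5]
finger_gap: 0.0856
finger_force: 0.0
clock: 1.35
ee_pos: [0.4354, 0.0003, 0.2502]
orientation: [0.0, 0.027, 1.0, 0.0]
contact_force: [1.1, 1.1, 1.1]
finger_gap: 0.0855
finger_force: 0.0
 slide [-0.048 -0.107  0.001] rot [0. 0. 0.] t 1.35 pos [4.354e-01 3.000e-04 2.502e-01] gap 0.0855 q6 -1.54
```

```bash
python3 -m pendant '[{"slide":[-0.048,-0.107,0],"rotation":[0,0,0],"claw":-1},{"slide":[-0.048,-0.107,0],"rotation":[0,0,0],"claw":-1},{"slide":[-0.048,-0.107,0.25],"rotation":[0,0,0],"claw":-1},{"slide":[-0.048,-0.107,0.25],"rotation":[0,0,0],"claw":-1},{"slide":[-0.048,-0.107,0.25],"rotation":[0,0,0],"claw":-1}]'
python3 - <<'E'
from h import *
go(.448,-.0325,.077,1.516)
c=manip.camera("scene");cv2.imwrite("pics/a1.png",cv2.resize(c["frame"][150:290,260:440,::-1],None,fx=4,fy=4))
E
```

```text
clock: 1.98
ee_pos: [0.4475, -0.0298, 0.1753]
orientation: [-0.001, 0.026, 1.0, 0.0]
contact_force: [0.0, -0.6, 1.3]
finger_gap: 0.0861
finger_force: 0.0
 slide [-0.003 -0.009  0.328] rot [ 0.    -0.     0.001] t 1.98 pos [ 0.4475 -0.0298  0.1753] gap 0.0861 q6 -1.61
```

View pics/a1.png

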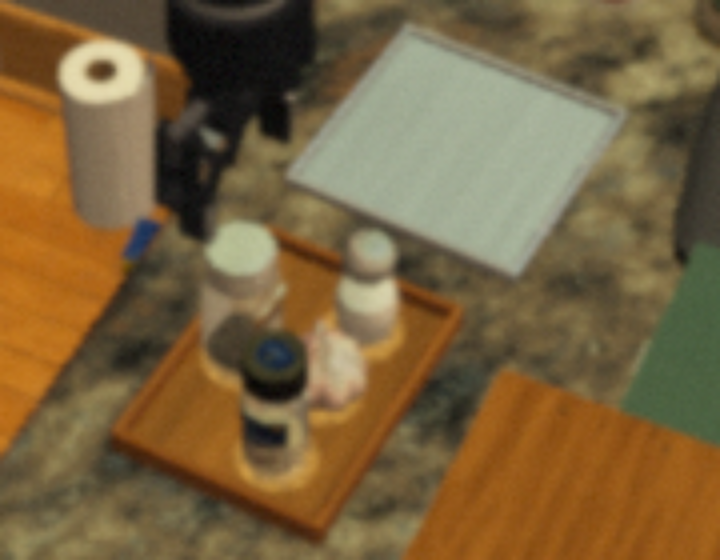

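The picture shows the open fingers at (190,190) and (275,120), above and astride the white cap at (243,248). I'll lower and close on it.

```bash
python3 -m pendant '[{"slide":[-0.003,-0.009,0.15],"rotation":[0,0,0],"claw":-1},{"slide":[-0.003,-0.009,0.24],"rotation":[0,0,0],"claw":-1},{"slide":[-0.003,-0.009,0.328],"rotation":[0,0,0],"claw":-1},{"slide":[-0.003,-0.009,0.328],"rotation":[0,0,0],"claw":-1},{"slide":[-0.003,-0.009,0.328],"rotation":[0,0,0],"claw":-1}]'
python3 -m pendant '[{"slide":[0,0,0],"rotation":[0,0,0],"claw":1},{"slide":[0,0,0],"rotation":[0,0,0],"claw":1},{"slide":[0,0,0],"rotation":[0,0,0],"claw":1},{"slide":[0,0,0],"rotation":[0,0,0],"claw":1},{"slide":[0,0,0],"rotation":[0,0,0],"claw":1}]'
```

```text
clock: 2.65
ee_pos: [0.4501, -0.0332, 0.0786]
orientation: [0.002, 0.027, 1.0, -0.0]
contact_force: [-1.0, 1.9, -0.2]
finger_gap: 0.0856
finger_force: 0.0
clock: 3.28
ee_pos: [0.449, -0.0333, 0.0778]
orientation: [0.001, 0.027, 1.0, 0.0]
contact_force: [-0.9, 1.4, 5.9]
finger_gap: 0.0425
finger_force: 57.0
```

```bash
python3 -m pendant '[{"slide":[0,0,-0.1],"rotation":[0,0,0],"claw":1},{"slide":[0,0,-0.25],"rotation":[0,0,0],"claw":1},{"slide":[0,0,-0.4],"rotation":[0,0,0],"claw":1},{"slide":[0,0,-0.5],"rotation":[0,0,0],"claw":1},{"slide":[0,0,-0.5],"rotation":[0,0,0],"claw":1}]'
python3 -c "
from h import *
go(.455,.208,.23,1.516)"
```

```text
clock: 3.9
ee_pos: [0.4496, -0.0334, 0.229]
orientation: [0.003, 0.027, 1.0, -0.0]
contact_force: [-0.6, -0.4, -0.8]
finger_gap: 0.0425
finger_force: 57.0
 slide [ 0.025  0.804 -0.004] rot [-0.     0.002  0.   ] t 3.9 pos [ 0.4496 -0.0334  0.229 ] gap 0.0425 q6 -1.62
```

```bash
python3 -m pendant '[{"slide":[0.006,0.18,0],"rotation":[0,0,0],"claw":1},{"slide":[0.012,0.38,0],"rotation":[0,0,0],"claw":1},{"slide":[0.018,0.58,0],"rotation":[0,0,0],"claw":1},{"slide":[0.025,0.75,0],"rotation":[0,0,0],"claw":1},{"slide":[0.025,0.804,0],"rotation":[0,0,0],"claw":1}]'
python3 -m pendant '[{"slide":[0,0,0.1],"rotation":[0,0,0],"claw":1},{"slide":[0,0,0.25],"rotation":[0,0,0],"claw":1},{"slide":[0,0,0.35],"rotation":[0,0,0],"claw":1},{"slide":[0,0,0.42],"rotation":[0,0,0],"claw":1},{"slide":[0,0,0.42],"rotation":[0,0,0],"claw":1}]'
python3 -c "
from h import *
go(.455,.208,.075,1.516)"
```

```text
clock: 4.53
ee_pos: [0.4529, 0.2101, 0.225]
orientation: [-0.002, 0.025, 1.0, -0.001]
contact_force: [0.2, -0.4, -0.6]
finger_gap: 0.0425
finger_force: 57.3
clock: 5.15
ee_pos: [0.4522, 0.2065, 0.0986]
orientation: [-0.003, 0.027, 1.0, -0.001]
contact_force: [0.2, -0.1, -1.0]
finger_gap: 0.0425
finger_force: 57.3
 slide [-0.01   0.006  0.079] rot [-0.001 -0.002  0.   ] t 5.15 pos [0.4522 0.2065 0.0986] gap 0.0425 q6 -1.11
```

```bash
python3 -m pendant '[{"slide":[0,0,0.04],"rotation":[0,0,0],"claw":1},{"slide":[0,0,0.065],"rotation":[0,0,0],"claw":1},{"slide":[0,0,0.076],"rotation":[0,0,0],"claw":1},{"slide":[0,0,0.076],"rotation":[0,0,0],"claw":1},{"slide":[0,0,0.076],"rotation":[0,0,0],"claw":1}]'
python3 -m pendant '[{"slide":[0,0,0],"rotation":[0,0,0],"claw":-0.3},{"slide":[0,0,0],"rotation":[0,0,0],"claw":-0.6},{"slide":[0,0,0],"rotation":[0,0,0],"claw":-1},{"slide":[0,0,0],"rotation":[0,0,0],"claw":-1},{"slide":[0,0,-0.1],"rotation":[0,0,0],"claw":-1}]'
```

```text
clock: 5.78
ee_pos: [0.4542, 0.2082, 0.0784]
orientation: [0.0, 0.027, 1.0, 0.0]
contact_force: [-0.9, -0.4, -1.1]
finger_gap: 0.0423
finger_force: 57.3
clock: 6.4
ee_pos: [0.4525, 0.2074, 0.1067]
orientation: [-0.002, 0.027, 1.0, -0.001]
contact_force: [0.8, -0.1, -0.9]
finger_gap: 0.0855
finger_force: 0.0
```

```bash
python3 -m pendant '[{"slide":[0,0,-0.2],"rotation":[0,0,0],"claw":-1},{"slide":[0,0,-0.4],"rotation":[0,0,0],"claw":-1},{"slide":[0,0,-0.48],"rotation":[0,0,0],"claw":-1},{"slide":[0,0,-0.48],"rotation":[0,0,0],"claw":-1}]'
python3 - <<'E'
from h import *
go(.5095,.022,.2,-.055)
c=manip.camera("scene");cv2.imwrite("pics/a2.png",cv2.resize(c["frame"][150:290,260:440,::-1],None,fx=4,fy=4))
E
```

```text
clock: 6.9
ee_pos: [0.4548, 0.2084, 0.2541]
orientation: [0.002, 0.027, 1.0, 0.001]
contact_force: [-0.3, -0.6, -0.3]
finger_gap: 0.0855
finger_force: 0.0
 slide [-0.215 -0.611  0.18 ] rot [0.002 0.001 0.5  ] t 6.9 pos [0.4548 0.2084 0.2541] gap 0.0855 q6 -1.11
```

View pics/a2.png

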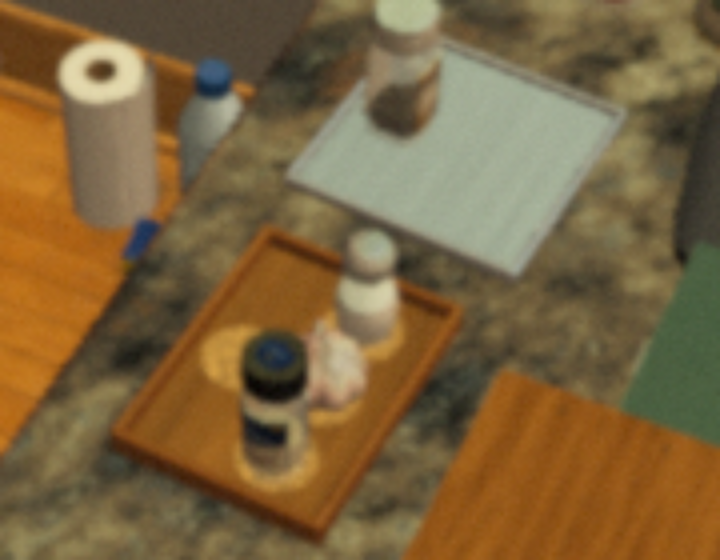

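The picture shows the white jar upright on the tray, base near (400,125). Salt (368,290), garlic and dark jar are undisturbed.

```bash
python3 -m pendant '[{"slide":[-0.215,-0.611,0.18],"rotation":[0,0,0.25],"claw":-1},{"slide":[-0.215,-0.611,0.18],"rotation":[0,0,0.25],"claw":-1},{"slide":[-0.215,-0.611,0.18],"rotation":[0,0,0.25],"claw":-1},{"slide":[-0.215,-0.611,0.18],"rotation":[0,0,0.25],"claw":-1},{"slide":[-0.215,-0.611,0.18],"rotation":[0,0,0.25],"claw":-1}]'
python3 -m pendant '[{"slide":[0,0,0],"rotation":[0,0,0.25],"claw":-1},{"slide":[0,0,0],"rotation":[0,0,0.25],"claw":-1},{"slide":[0,0,0],"rotation":[0,0,0.25],"claw":-1},{"slide":[0,0,0],"rotation":[0,0,0.25],"claw":-1},{"slide":[0,0,0],"rotation":[0,0,0.25],"claw":-1}]'
python3 -c "
from h import *
go(.5095,.022,.058,-.055)"
```

```text
clock: 7.58
ee_pos: [0.5074, 0.0205, 0.1957]
orientation: [-0.002, 0.408, 0.913, -0.001]
contact_force: [-1.0, 1.2, -0.7]
finger_gap: 0.0851
finger_force: 0.0
clock: 8.2
ee_pos: [0.5078, 0.0226, 0.1975]
orientation: [-0.001, 0.725, 0.689, -0.0]
contact_force: [0.3, 0.0, -0.0]
finger_gap: 0.0856
finger_force: 0.0
 slide [-0.002  0.006  0.465] rot [-0.    -0.     0.001] t 8.2 pos [0.5078 0.0226 0.1975] gap 0.0856 q6 0.07
```

```bash
python3 -m pendant '[{"slide":[-0.002,0.006,0.15],"rotation":[0,0,0],"claw":-1},{"slide":[-0.002,0.006,0.3],"rotation":[0,0,0],"claw":-1},{"slide":[-0.002,0.006,0.4],"rotation":[0,0,0],"claw":-1},{"slide":[-0.002,0.006,0.465],"rotation":[0,0,0],"claw":-1},{"slide":[-0.002,0.006,0.465],"rotation":[0,0,0],"claw":-1}]'
python3 -m pendant '[{"slide":[0,0,0],"rotation":[0,0,0],"claw":-1},{"slide":[0,0,0],"rotation":[0,0,0],"claw":-0.3},{"slide":[0,0,0],"rotation":[0,0,0],"claw":0},{"slide":[0,0,0],"rotation":[0,0,0],"claw":1},{"slide":[0,0,0],"rotation":[0,0,0],"claw":1}]'
python3 -m pendant '[{"slide":[0,0,0],"rotation":[0,0,0],"claw":1},{"slide":[0,0,0],"rotation":[0,0,0],"claw":1},{"slide":[0,0,0],"rotation":[0,0,0],"claw":1}]'
```

```text
clock: 8.82
ee_pos: [0.5089, 0.0214, 0.0571]
orientation: [-0.001, 0.725, 0.689, -0.001]
contact_force: [-0.7, -0.3, 0.2]
finger_gap: 0.0855
finger_force: 0.0
clock: 9.45
ee_pos: [0.5106, 0.0209, 0.0598]
orientation: [0.0, 0.726, 0.688, 0.001]
contact_force: [-1.3, 0.5, 6.9]
finger_gap: 0.0377
finger_force: 59.2
clock: 9.82
ee_pos: [0.5106, 0.0209, 0.0598]
orientation: [0.0, 0.726, 0.688, 0.001]
contact_force: [-0.9, -0.0, 7.6]
finger_gap: 0.0376
finger_force: 59.2
```

```bash
python3 -m pendant '[{"slide":[0,0,-0.06],"rotation":[0,0,0],"claw":1},{"slide":[0,0,-0.2],"rotation":[0,0,0],"claw":1},{"slide":[0,0,-0.35],"rotation":[0,0,0],"claw":1},{"slide":[0,0,-0.45],"rotation":[0,0,0],"claw":1},{"slide":[0,0,-0.5],"rotation":[0,0,0],"claw":1}]'
python3 -c "
from h import *
go(.5486,.2454,.21,-.055)"
```

```text
clock: 10.45
ee_pos: [0.5106, 0.0208, 0.2103]
orientation: [0.001, 0.726, 0.688, 0.001]
contact_force: [0.1, -1.1, -1.3]
finger_gap: 0.0374
finger_force: 60.0
 slide [0.754 0.086 0.001] rot [ 0.001 -0.     0.   ] t 10.45 pos [0.5106 0.0208 0.2103] gap 0.0374 q6 0.07
```

```bash
python3 -m pendant '[{"slide":[0.18,0.02,0],"rotation":[0,0,0],"claw":1},{"slide":[0.37,0.04,0],"rotation":[0,0,0],"claw":1},{"slide":[0.55,0.06,0],"rotation":[0,0,0],"claw":1},{"slide":[0.7,0.086,0],"rotation":[0,0,0],"claw":1},{"slide":[0.754,0.086,0],"rotation":[0,0,0],"claw":1}]'
python3 -m pendant '[{"slide":[0,0,0],"rotation":[0,0,0],"claw":1},{"slide":[0,0,0.15],"rotation":[0,0,0],"claw":1},{"slide":[0,0,0.3],"rotation":[0,0,0],"claw":1},{"slide":[0,0,0.42],"rotation":[0,0,0],"claw":1},{"slide":[0,0,0.42],"rotation":[0,0,0],"claw":1}]'
python3 -m pendant '[{"slide":[0,0,0],"rotation":[0,0,0],"claw":1},{"slide":[0,0,0],"rotation":[0,0,0],"claw":1}]'
python3 -c "
from h import *
go(.5486,.2454,.0575,-.055)"
```

```text
clock: 11.08
ee_pos: [0.5479, 0.2474, 0.2071]
orientation: [-0.0, 0.725, 0.689, -0.001]
contact_force: [-0.2, -1.0, -0.4]
finger_gap: 0.0379
finger_force: 60.0
clock: 11.7
ee_pos: [0.5459, 0.2426, 0.08]
orientation: [-0.001, 0.726, 0.687, -0.004]
contact_force: [-0.0, 0.0, -0.7]
finger_gap: 0.0375
finger_force: 60.0
clock: 11.95
ee_pos: [0.5494, 0.2454, 0.0847]
orientation: [0.001, 0.726, 0.688, 0.002]
contact_force: [-0.4, 0.5, -1.6]
finger_gap: 0.0375
finger_force: 60.0
 slide [-0.    -0.003  0.091] rot [ 0.001 -0.001  0.   ] t 11.95 pos [0.5494 0.2454 0.0847] gap 0.0375 q6 0.46
```

```bash
python3 -m pendant '[{"slide":[0,0,0.04],"rotation":[0,0,0],"claw":1},{"slide":[0,0,0.075],"rotation":[0,0,0],"claw":1},{"slide":[0,0,0.091],"rotation":[0,0,0],"claw":1},{"slide":[0,0,0.091],"rotation":[0,0,0],"claw":1},{"slide":[0,0,0.091],"rotation":[0,0,0],"claw":1}]'
python3 -m pendant '[{"slide":[0,0,0],"rotation":[0,0,0],"claw":1},{"slide":[0,0,0],"rotation":[0,0,0],"claw":-0.3},{"slide":[0,0,0],"rotation":[0,0,0],"claw":-0.6},{"slide":[0,0,0],"rotation":[0,0,0],"claw":-1},{"slide":[0,0,0],"rotation":[0,0,0],"claw":-1}]'
python3 -m pendant '[{"slide":[0,0,-0.15],"rotation":[0,0,0],"claw":-1},{"slide":[0,0,-0.3],"rotation":[0,0,0],"claw":-1},{"slide":[0,0,-0.48],"rotation":[0,0,0],"claw":-1},{"slide":[0,0,-0.48],"rotation":[0,0,0],"claw":-1},{"slide":[0,0,-0.48],"rotation":[0,0,0],"claw":-1}]'
python3 -c "
from h import *
go(.502,-.094,.2,-.055)"
```

```text
clock: 12.58
ee_pos: [0.5475, 0.2451, 0.0568]
orientation: [-0.0, 0.726, 0.688, -0.001]
contact_force: [-4.9, -1.6, 11.6]
finger_gap: 0.0374
finger_force: 62.3
clock: 13.2
ee_pos: [0.5481, 0.2453, 0.055]
orientation: [-0.0, 0.726, 0.688, -0.0]
contact_force: [0.0, -0.0, 0.6]
finger_gap: 0.0854
finger_force: 0.0
clock: 13.82
ee_pos: [0.5477, 0.2451, 0.1988]
orientation: [-0.0, 0.726, 0.688, -0.0]
contact_force: [0.5, 0.8, -1.1]
finger_gap: 0.0854
finger_force: 0.0
 slide [-1.137 -0.091 -0.004] rot [-0.  0.  0.] t 13.82 pos [0.5477 0.2451 0.1988] gap 0.0854 q6 0.46
```

```bash
python3 -m pendant '[{"slide":[-0.9,-0.072,0],"rotation":[0,0,0],"claw":-1},{"slide":[-0.9,-0.072,0],"rotation":[0,0,0],"claw":-1},{"slide":[-0.9,-0.072,0],"rotation":[0,0,0],"claw":-1},{"slide":[-0.9,-0.072,0],"rotation":[0,0,0],"claw":-1},{"slide":[-0.9,-0.072,0],"rotation":[0,0,0],"claw":-1}]'
python3 -m pendant '[{"slide":[-0.15,-0.012,0],"rotation":[0,0,0],"claw":-1},{"slide":[-0.237,-0.019,0],"rotation":[0,0,0],"claw":-1},{"slide":[-0.237,-0.019,0],"rotation":[0,0,0],"claw":-1},{"slide":[-0.237,-0.019,0],"rotation":[0,0,0],"claw":-1}]'
python3 - <<'E'
from h import *
go(.502,-.094,.075,-.055)
c=manip.camera("scene");cv2.imwrite("pics/a3.png",cv2.resize(c["frame"][150:290,260:440,::-1],None,fx=4,fy=4))
E
```

```text
clock: 14.45
ee_pos: [0.5102, -0.026, 0.1973]
orientation: [-0.001, 0.727, 0.687, -0.002]
contact_force: [0.8, 0.6, 0.0]
finger_gap: 0.0856
finger_force: 0.0
clock: 14.95
ee_pos: [0.5021, -0.0932, 0.1982]
orientation: [-0.001, 0.726, 0.688, -0.0]
contact_force: [-0.8, 0.2, 0.1]
finger_gap: 0.0853
finger_force: 0.0
 slide [-0.003  0.001  0.411] rot [-0.001 -0.     0.   ] t 14.95 pos [ 0.5021 -0.0932  0.1982] gap 0.0853 q6 -0.15
```

View pics/a3.png

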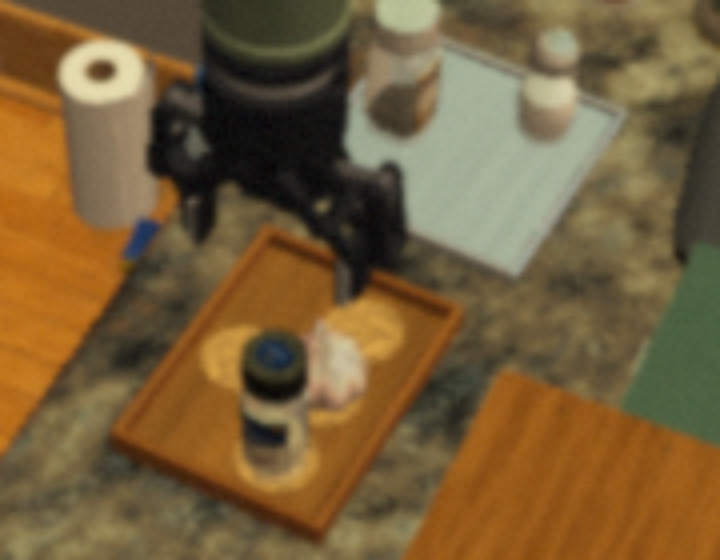

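The salt shaker and white jar stand on the tray at (550,100) and (400,80). The open gripper is above the dark jar, cap at (275,355). Next I lower, grip and lift.

```bash
python3 -m pendant '[{"slide":[-0.003,0,0.15],"rotation":[0,0,0],"claw":-1},{"slide":[-0.003,0,0.3],"rotation":[0,0,0],"claw":-1},{"slide":[-0.003,0,0.411],"rotation":[0,0,0],"claw":-1},{"slide":[-0.003,0,0.411],"rotation":[0,0,0],"claw":-1},{"slide":[-0.003,0,0.411],"rotation":[0,0,0],"claw":-0.5}]'
python3 -m pendant '[{"slide":[0,0,0],"rotation":[0,0,0],"claw":-0.2},{"slide":[0,0,0],"rotation":[0,0,0],"claw":0.2},{"slide":[0,0,0],"rotation":[0,0,0],"claw":1},{"slide":[0,0,0],"rotation":[0,0,0],"claw":1},{"slide":[0,0,0],"rotation":[0,0,0],"claw":1}]'
python3 -m pendant '[{"slide":[0,0,0],"rotation":[0,0,0],"claw":1},{"slide":[0,0,0],"rotation":[0,0,0],"claw":1}]'
python3 -m pendant '[{"slide":[0,0,-0.06],"rotation":[0,0,0],"claw":1},{"slide":[0,0,-0.2],"rotation":[0,0,0],"claw":1},{"slide":[0,0,-0.35],"rotation":[0,0,0],"claw":1},{"slide":[0,0,-0.5],"rotation":[0,0,0],"claw":1},{"slide":[0,0,-0.5],"rotation":[0,0,0],"claw":1}]'
python3 -c "
from h import *
go(.5414,.1555,.225,-.055)"
```

```text
clock: 15.62
ee_pos: [0.5036, -0.0943, 0.077]
orientation: [0.001, 0.726, 0.688, 0.001]
contact_force: [-0.9, -0.5, 0.2]
finger_gap: 0.0694
finger_force: 0.0
clock: 16.25
ee_pos: [0.5032, -0.0948, 0.0775]
orientation: [0.001, 0.726, 0.688, 0.001]
contact_force: [-0.5, 0.3, 5.8]
finger_gap: 0.0399
finger_force: 59.8
clock: 16.5
ee_pos: [0.5033, -0.0948, 0.0775]
orientation: [0.001, 0.726, 0.688, 0.001]
contact_force: [-0.9, 1.2, 6.2]
finger_gap: 0.0399
finger_force: 59.8
clock: 17.12
ee_pos: [0.5045, -0.0952, 0.23]
orientation: [0.004, 0.726, 0.688, 0.003]
contact_force: [0.7, -0.0, -1.6]
finger_gap: 0.0396
finger_force: 60.5
 slide [0.841 0.078 0.016] rot [0.003 0.    0.   ] t 17.12 pos [ 0.5045 -0.0952  0.23  ] gap 0.0396 q6 -0.16
```

```bash
python3 -m pendant '[{"slide":[0.18,0.017,0],"rotation":[0,0,0],"claw":1},{"slide":[0.37,0.035,0],"rotation":[0,0,0],"claw":1},{"slide":[0.56,0.053,0],"rotation":[0,0,0],"claw":1},{"slide":[0.74,0.07,0],"rotation":[0,0,0],"claw":1},{"slide":[0.841,0.078,0],"rotation":[0,0,0],"claw":1}]'
python3 -m pendant '[{"slide":[0,0,0],"rotation":[0,0,0],"claw":1},{"slide":[0,0,0.15],"rotation":[0,0,0],"claw":1},{"slide":[0,0,0.3],"rotation":[0,0,0],"claw":1},{"slide":[0,0,0.43],"rotation":[0,0,0],"claw":1},{"slide":[0,0,0.43],"rotation":[0,0,0],"claw":1}]'
python3 -m pendant '[{"slide":[0,0,0],"rotation":[0,0,0],"claw":1},{"slide":[0,0,0],"rotation":[0,0,0],"claw":1}]'
python3 -c "
from h import *
go(.5414,.1555,.075,-.055)"
```

```text
clock: 17.75
ee_pos: [0.5388, 0.1583, 0.2245]
orientation: [-0.001, 0.725, 0.689, -0.001]
contact_force: [-0.5, -1.0, -0.6]
finger_gap: 0.0401
finger_force: 60.5
clock: 18.38
ee_pos: [0.5366, 0.1541, 0.0938]
orientation: [-0.002, 0.726, 0.687, -0.004]
contact_force: [0.1, 0.2, -0.2]
finger_gap: 0.0398
finger_force: 60.7
clock: 18.62
ee_pos: [0.5407, 0.156, 0.0989]
orientation: [0.001, 0.726, 0.688, 0.002]
contact_force: [-0.0, 0.0, -0.9]
finger_gap: 0.0397
finger_force: 60.7
 slide [-0.002  0.002  0.08 ] rot [ 0.001 -0.     0.   ] t 18.62 pos [0.5407 0.156  0.0989] gap 0.0397 q6 0.31
```

```bash
python3 -m pendant '[{"slide":[0,0,0.04],"rotation":[0,0,0],"claw":1},{"slide":[0,0,0.065],"rotation":[0,0,0],"claw":1},{"slide":[0,0,0.08],"rotation":[0,0,0],"claw":1},{"slide":[0,0,0.08],"rotation":[0,0,0],"claw":1},{"slide":[0,0,0.08],"rotation":[0,0,0],"claw":1}]'
python3 -m pendant '[{"slide":[0,0,0],"rotation":[0,0,0],"claw":1},{"slide":[0,0,0],"rotation":[0,0,0],"claw":-0.3},{"slide":[0,0,0],"rotation":[0,0,0],"claw":-0.6},{"slide":[0,0,0],"rotation":[0,0,0],"claw":-1},{"slide":[0,0,0],"rotation":[0,0,0],"claw":-1}]'
python3 -m pendant '[{"slide":[0,0,-0.15],"rotation":[0,0,0],"claw":-1},{"slide":[0,0,-0.3],"rotation":[0,0,0],"claw":-1},{"slide":[0,0,-0.45],"rotation":[0,0,0],"claw":-1},{"slide":[0,0,-0.45],"rotation":[0,0,0],"claw":-1},{"slide":[0,0,-0.45],"rotation":[0,0,0],"claw":-1}]'
python3 -c "
from h import *
go(.5075,-.035,.2,1.516)"
```

```text
clock: 19.25
ee_pos: [0.539, 0.1559, 0.0745]
orientation: [-0.0, 0.726, 0.688, -0.0]
contact_force: [-4.8, -1.6, 12.0]
finger_gap: 0.0395
finger_force: 61.8
clock: 19.88
ee_pos: [0.5395, 0.156, 0.0727]
orientation: [-0.0, 0.726, 0.688, -0.0]
contact_force: [0.0, 0.7, -0.1]
finger_gap: 0.0851
finger_force: 0.0
clock: 20.5
ee_pos: [0.5389, 0.1558, 0.2074]
orientation: [-0.0, 0.726, 0.688, -0.0]
contact_force: [0.1, -0.8, -0.3]
finger_gap: 0.0855
finger_force: 0.0
 slide [-0.641 -0.07   0.025] rot [-0.  -0.  -0.5] t 20.5 pos [0.5389 0.1558 0.2074] gap 0.0855 q6 0.31
```

```bash
python3 - <<'E'
from h import *
ims=[]
for n,box in(("top",(265,210,370,300)),("scene",(260,150,440,290))):
    c=manip.camera(n);np.savez(n+"1.npz",**{k:c[k] for k in("frame","intrinsics","view")})
    x0,y0,x1,y1=box;ims.append(cv2.resize(c["frame"][y0:y1,x0:x1,::-1],(390,int(390*(y1-y0)/(x1-x0))),interpolation=2))
h=max(i.shape[0] for i in ims)
cv2.imwrite("pics/b1.png",np.hstack([cv2.copyMakeBorder(i,0,h-i.shape[0],0,0,0) for i in ims]))
E
```

```text
(no output)
```

View pics/b1.png

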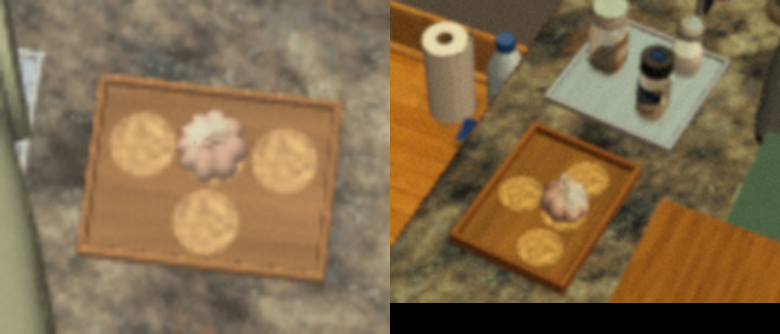

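All three objects stand upright on the tray (right half: (608,35), (655,85), (690,45)). The seats are visible at (143,145), (205,222) and (284,160) in the left half, garlic at (212,147). I'll measure seats and garlic from both views.

```bash
python3 - <<'E'
from h import *
for n in("top","scene"):
    c=dict(np.load(n+"1.npz"));f=c["frame"];h=cv2.cvtColor(f,cv2.COLOR_RGB2HSV)
    seats=dict(white=(.448,-.0325),salt=(.5095,.022),dark=(.502,-.094))
    for k,(x,y) in seats.items():
        u=proj(c,(x,y,.008))[0].astype(int);x0,y0=u-13;x1,y1=u+13
        p=f[y0:y1,x0:x1,1];t,m=cv2.threshold(cv2.GaussianBlur(p,(3,3),0),0,255,cv2.THRESH_OTSU)
        M=np.zeros(f.shape[:2],np.uint8);M[y0:y1,x0:x1]=m
        b=blob(M,(x0,y0,x1,y1));e=cv2.fitEllipse(ray(c,b,.008).astype(np.float32)*1000);print(n,k,np.round(e[0],1),np.round(e[1],1))
    u=proj(c,(.508,-.035,.037))[0].astype(int);x0,y0=u-14;x1,y1=u+14
    m=cv2.inRange(h,(0,0,120),(180,105,255)) if n=="top" else cv2.inRange(h,(0,0,110),(180,115,255))
    b=blob(m,(x0,y0,x1,y1));(q,r)=cv2.minEnclosingCircle(b);print("garlic",b.min(0),b.max(0),q,r,ray(c,q,.035))
E
```

```text
top white [449.1 -31.3] [49.3 50.1]
top salt [509.7  19.6] [50.1 62.4]
top dark [502.7 -92.2] [49.6 50.6]
garlic [312 239] [331 258] (321.5301208496094, 248.77108764648438) 9.88112735748291 [[ 0.50612529 -0.03262665]]
scene white [447.2 -33.2] [49.1 51. ]
scene salt [506.1  11.5] [51.5 73.7]
scene dark [502.3 -93.7] [49.8 52.3]
garlic [331 231] [350 251] (341.1363525390625, 241.09091186523438) 10.314677238464355 [[ 0.50866024 -0.03465656]]
```

```bash
python3 -m pendant '[{"slide":[-0.641,-0.073,0.02],"rotation":[0,0,-0.25],"claw":-1},{"slide":[-0.641,-0.073,0.02],"rotation":[0,0,-0.25],"claw":-1},{"slide":[-0.641,-0.073,0.02],"rotation":[0,0,-0.25],"claw":-1},{"slide":[-0.641,-0.073,0.02],"rotation":[0,0,-0.25],"claw":-1},{"slide":[-0.641,-0.073,0.02],"rotation":[0,0,-0.25],"claw":-1}]'
python3 -m pendant '[{"slide":[0,0,0],"rotation":[0,0,-0.25],"claw":-1},{"slide":[0,0,0],"rotation":[0,0,-0.25],"claw":-1},{"slide":[0,0,0],"rotation":[0,0,-0.25],"claw":-1},{"slide":[0,0,0],"rotation":[0,0,-0.25],"claw":-1},{"slide":[0,0,0],"rotation":[0,0,-0.25],"claw":-1}]'
python3 -c "
from h import *
go(.507,-.0337,.042,1.516)"
```

```text
clock: 21.22
ee_pos: [0.5061, -0.0366, 0.2005]
orientation: [-0.002, 0.407, 0.913, -0.001]
contact_force: [0.1, -0.1, -0.2]
finger_gap: 0.0854
finger_force: 0.0
clock: 21.85
ee_pos: [0.5067, -0.0348, 0.2007]
orientation: [-0.001, 0.027, 1.0, 0.0]
contact_force: [0.5, 0.3, -0.6]
finger_gap: 0.0858
finger_force: 0.0
 slide [-0.002  0.004  0.529] rot [ 0.    -0.001  0.   ] t 21.85 pos [ 0.5067 -0.0348  0.2007] gap 0.0858 q6 -1.61
```

```bash
python3 -m pendant '[{"slide":[0,0.004,0.15],"rotation":[0,0,0],"claw":-1},{"slide":[0,0.004,0.3],"rotation":[0,0,0],"claw":-1},{"slide":[0,0.004,0.45],"rotation":[0,0,0],"claw":-1},{"slide":[0,0.004,0.529],"rotation":[0,0,0],"claw":-1},{"slide":[0,0.004,0.529],"rotation":[0,0,0],"claw":-1}]'
python3 -m pendant '[{"slide":[0,0,0],"rotation":[0,0,0],"claw":-0.6},{"slide":[0,0,0],"rotation":[0,0,0],"claw":-0.3},{"slide":[0,0,0],"rotation":[0,0,0],"claw":1},{"slide":[0,0,0],"rotation":[0,0,0],"claw":1},{"slide":[0,0,0],"rotation":[0,0,0],"claw":1}]'
python3 -m pendant '[{"slide":[0,0,0],"rotation":[0,0,0],"claw":1},{"slide":[0,0,0],"rotation":[0,0,0],"claw":1}]'
python3 -m pendant '[{"slide":[0,0,-0.06],"rotation":[0,0,0],"claw":1},{"slide":[0,0,-0.2],"rotation":[0,0,0],"claw":1},{"slide":[0,0,-0.35],"rotation":[0,0,0],"claw":1},{"slide":[0,0,-0.42],"rotation":[0,0,0],"claw":1},{"slide":[0,0,-0.42],"rotation":[0,0,0],"claw":1}]'
python3 -c "
from h import *
go(.472,-.292,.165,1.516)"
```

```text
clock: 22.48
ee_pos: [0.5056, -0.0335, 0.0412]
orientation: [-0.003, 0.028, 1.0, 0.0]
contact_force: [-0.1, 0.8, 0.8]
finger_gap: 0.0854
finger_force: 0.0
clock: 23.1
ee_pos: [0.5083, -0.0338, 0.0454]
orientation: [0.002, 0.027, 1.0, -0.0]
contact_force: [-1.4, -0.3, 8.2]
finger_gap: 0.0521
finger_force: 60.4
clock: 23.35
ee_pos: [0.5083, -0.0337, 0.0454]
orientation: [0.002, 0.027, 1.0, -0.0]
contact_force: [-1.6, 1.1, 7.9]
finger_gap: 0.0519
finger_force: 60.4
clock: 23.98
ee_pos: [0.5085, -0.0338, 0.1717]
orientation: [0.003, 0.027, 1.0, -0.0]
contact_force: [0.2, 0.3, -0.4]
finger_gap: 0.052
finger_force: 61.8
 slide [ 0.075 -0.866  0.022] rot [-0.     0.002  0.   ] t 23.98 pos [ 0.5085 -0.0338  0.1717] gap 0.052 q6 -1.61
```

```bash
python3 -m pendant '[{"slide":[0.015,-0.18,0],"rotation":[0,0,0],"claw":1},{"slide":[0.03,-0.37,0],"rotation":[0,0,0],"claw":1},{"slide":[0.05,-0.56,0],"rotation":[0,0,0],"claw":1},{"slide":[0.065,-0.74,0],"rotation":[0,0,0],"claw":1},{"slide":[0.075,-0.866,0],"rotation":[0,0,0],"claw":1}]'
python3 -m pendant '[{"slide":[0,0,0],"rotation":[0,0,0],"claw":1},{"slide":[0,0,0.15],"rotation":[0,0,0],"claw":1},{"slide":[0,0,0.28],"rotation":[0,0,0],"claw":1},{"slide":[0,0,0.3],"rotation":[0,0,0],"claw":1},{"slide":[0,0,0.3],"rotation":[0,0,0],"claw":1}]'
python3 -m pendant '[{"slide":[0,0,0],"rotation":[0,0,0],"claw":1},{"slide":[0,0,0],"rotation":[0,0,0],"claw":1}]'
python3 -c "
from h import *
go(.472,-.292,.052,1.516)"
```

```text
clock: 24.6
ee_pos: [0.4697, -0.2938, 0.1679]
orientation: [-0.001, 0.028, 1.0, 0.0]
contact_force: [-0.3, 0.2, -0.2]
finger_gap: 0.052
finger_force: 61.9
clock: 25.22
ee_pos: [0.4713, -0.2914, 0.0795]
orientation: [-0.0, 0.027, 1.0, 0.0]
contact_force: [0.2, -0.2, -0.5]
finger_gap: 0.0521
finger_force: 62.0
clock: 25.48
ee_pos: [0.4716, -0.2922, 0.0806]
orientation: [0.001, 0.027, 1.0, -0.001]
contact_force: [0.0, 0.2, -0.4]
finger_gap: 0.0525
finger_force: 62.0
 slide [-0.001  0.001  0.095] rot [-0.     0.001  0.   ] t 25.48 pos [ 0.4716 -0.2922  0.0806] gap 0.0525 q6 -2.09
```

```bash
python3 -m pendant '[{"slide":[0,0,0.04],"rotation":[0,0,0],"claw":1},{"slide":[0,0,0.08],"rotation":[0,0,0],"claw":1},{"slide":[0,0,0.097],"rotation":[0,0,0],"claw":1},{"slide":[0,0,0.097],"rotation":[0,0,0],"claw":1},{"slide":[0,0,0.097],"rotation":[0,0,0],"claw":1}]'
python3 -m pendant '[{"slide":[0,0,0],"rotation":[0,0,0],"claw":1},{"slide":[0,0,0],"rotation":[0,0,0],"claw":-0.3},{"slide":[0,0,0],"rotation":[0,0,0],"claw":-0.6},{"slide":[0,0,0],"rotation":[0,0,0],"claw":-1},{"slide":[0,0,0],"rotation":[0,0,0],"claw":-1}]'
python3 -m pendant '[{"slide":[0,0,-0.15],"rotation":[0,0,0],"claw":-1},{"slide":[0,0,-0.3],"rotation":[0,0,0],"claw":-1},{"slide":[0,0,-0.45],"rotation":[0,0,0],"claw":-1},{"slide":[0,0,-0.5],"rotation":[0,0,0],"claw":-1},{"slide":[0,0,-0.5],"rotation":[0,0,0],"claw":-1}]'
python3 -c "
from h import *
go(.5395,.156,.2,-.055)
c=manip.camera('scene');cv2.imwrite('pics/b2.png',cv2.resize(c['frame'][150:370,230:440,::-1],None,fx=2.5,fy=2.5))"
```

```text
clock: 26.1
ee_pos: [0.4702, -0.2915, 0.0514]
orientation: [-0.001, 0.027, 1.0, 0.0]
contact_force: [-4.1, 2.0, 14.7]
finger_gap: 0.0523
finger_force: 64.2
clock: 26.72
ee_pos: [0.4708, -0.2919, 0.0497]
orientation: [-0.0, 0.027, 1.0, 0.0]
contact_force: [-0.3, 0.7, 0.8]
finger_gap: 0.0855
finger_force: 0.0
clock: 27.35
ee_pos: [0.471, -0.292, 0.2004]
orientation: [0.0, 0.027, 1.0, -0.0]
contact_force: [0.5, -0.2, -1.2]
finger_gap: 0.0853
finger_force: 0.0
 slide [-1.480e-01  1.503e+00  1.000e-03] rot [0.  0.  0.5] t 27.35 pos [ 0.471  -0.292   0.2004] gap 0.0853 q6 -2.09
```

View pics/b2.png

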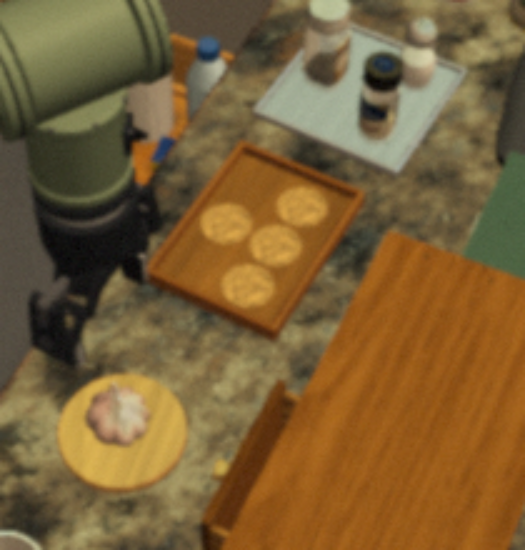

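The garlic lies on the board at (118,415), with the board centred at (122,432). The jars still stand on the tray. I'll check the offset.

```bash
python3 -c "
from h import *
c=load('scene');print(ray(c,np.array([[118,414]])/2.5+(230,150),.041),ray(c,np.array([[122,432]])/2.5+(230,150),.014))"
python3 -m pendant '[{"slide":[-0.07,0.75,0],"rotation":[0,0,0.2],"claw":-1},{"slide":[-0.07,0.75,0],"rotation":[0,0,0.2],"claw":-1},{"slide":[-0.07,0.75,0],"rotation":[0,0,0.2],"claw":-1},{"slide":[-0.07,0.75,0],"rotation":[0,0,0.2],"claw":-1},{"slide":[-0.07,0.75,0],"rotation":[0,0,0.2],"claw":-1}]'
python3 -c "
from h import *
go(.5395,.156,.2,-.055)"
```

```text
[[ 0.47110529 -0.29429257]] [[ 0.47419966 -0.29654232]]
clock: 28.02
ee_pos: [0.5031, -0.0652, 0.198]
orientation: [-0.002, 0.332, 0.943, -0.0]
contact_force: [-0.1, 0.3, -0.1]
finger_gap: 0.0853
finger_force: 0.0
 slide [ 0.367  0.651 -0.006] rot [-0.001 -0.001  0.302] t 28.02 pos [ 0.5031 -0.0652  0.198 ] gap 0.0853 q6 -1.05
```

```bash
python3 -m pendant '[{"slide":[0.367,0.651,-0.02],"rotation":[0,0,0.302],"claw":-1},{"slide":[0.367,0.651,-0.02],"rotation":[0,0,0.302],"claw":-1},{"slide":[0.367,0.651,-0.02],"rotation":[0,0,0.302],"claw":-1},{"slide":[0.367,0.651,-0.02],"rotation":[0,0,0.302],"claw":-1},{"slide":[0.367,0.651,-0.02],"rotation":[0,0,0.302],"claw":-1}]'
python3 -m pendant '[{"slide":[0,0,0],"rotation":[0,0,0],"claw":-1}]'
python3 -c "
from h import *
go(.5395,.156,.0735,-.055)"
```

```text
clock: 28.65
ee_pos: [0.5418, 0.1547, 0.2042]
orientation: [-0.001, 0.704, 0.71, -0.001]
contact_force: [-0.6, -0.8, -1.1]
finger_gap: 0.085
finger_force: 0.0
clock: 28.78
ee_pos: [0.5412, 0.152, 0.2044]
orientation: [-0.001, 0.702, 0.712, -0.002]
contact_force: [-0.0, 0.9, 0.0]
finger_gap: 0.0856
finger_force: 0.0
 slide [ 0.014 -0.004  0.436] rot [-0.001  0.     0.022] t 28.77 pos [0.5412 0.152  0.2044] gap 0.0856 q6 0.24
```

```bash
python3 -m pendant '[{"slide":[0.014,-0.004,0.1],"rotation":[0,0,0.022],"claw":-1},{"slide":[0.014,-0.004,0.2],"rotation":[0,0,0.022],"claw":-1},{"slide":[0.014,-0.004,0.35],"rotation":[0,0,0.022],"claw":-1},{"slide":[0.014,-0.004,0.43],"rotation":[0,0,0.022],"claw":-1},{"slide":[0.014,-0.004,0.43],"rotation":[0,0,0.022],"claw":-1}]'
python3 -m pendant '[{"slide":[0,0,0],"rotation":[0,0,0],"claw":-0.5},{"slide":[0,0,0],"rotation":[0,0,0],"claw":-0.1},{"slide":[0,0,0],"rotation":[0,0,0],"claw":0.3},{"slide":[0,0,0],"rotation":[0,0,0],"claw":1},{"slide":[0,0,0],"rotation":[0,0,0],"claw":1}]'
python3 -m pendant '[{"slide":[0,0,0],"rotation":[0,0,0],"claw":1},{"slide":[0,0,0],"rotation":[0,0,0],"claw":1}]'
python3 -m pendant '[{"slide":[0,0,-0.06],"rotation":[0,0,0],"claw":1},{"slide":[0,0,-0.2],"rotation":[0,0,0],"claw":1},{"slide":[0,0,-0.35],"rotation":[0,0,0],"claw":1},{"slide":[0,0,-0.48],"rotation":[0,0,0],"claw":1},{"slide":[0,0,-0.48],"rotation":[0,0,0],"claw":1}]'
python3 -c "
from h import *
go(.5032,-.0945,.22,-.055)"
```

```text
clock: 29.4
ee_pos: [0.5388, 0.1549, 0.0748]
orientation: [-0.001, 0.727, 0.687, -0.003]
contact_force: [0.2, -0.3, 0.3]
finger_gap: 0.0853
finger_force: 0.0
clock: 30.02
ee_pos: [0.5409, 0.1569, 0.0784]
orientation: [0.001, 0.727, 0.687, 0.001]
contact_force: [-1.4, -0.9, 6.9]
finger_gap: 0.0395
finger_force: 59.6
clock: 30.28
ee_pos: [0.5409, 0.1569, 0.0784]
orientation: [0.001, 0.727, 0.687, 0.001]
contact_force: [-0.6, -1.4, 7.1]
finger_gap: 0.0398
finger_force: 59.6
clock: 30.9
ee_pos: [0.5419, 0.1574, 0.2245]
orientation: [0.002, 0.727, 0.686, 0.003]
contact_force: [0.3, 0.5, -1.8]
finger_gap: 0.0395
finger_force: 60.1
 slide [-0.846 -0.081  0.012] rot [ 0.002 -0.001 -0.001] t 30.9 pos [0.5419 0.1574 0.2245] gap 0.0395 q6 0.32
```

```bash
python3 -m pendant '[{"slide":[-0.18,-0.017,0],"rotation":[0,0,0],"claw":1},{"slide":[-0.37,-0.035,0],"rotation":[0,0,0],"claw":1},{"slide":[-0.56,-0.053,0],"rotation":[0,0,0],"claw":1},{"slide":[-0.74,-0.07,0],"rotation":[0,0,0],"claw":1},{"slide":[-0.845,-0.081,0],"rotation":[0,0,0],"claw":1}]'
python3 -m pendant '[{"slide":[0,0,0],"rotation":[0,0,0],"claw":1},{"slide":[0,0,0.15],"rotation":[0,0,0],"claw":1},{"slide":[0,0,0.3],"rotation":[0,0,0],"claw":1},{"slide":[0,0,0.38],"rotation":[0,0,0],"claw":1},{"slide":[0,0,0.38],"rotation":[0,0,0],"claw":1}]'
python3 -m pendant '[{"slide":[0,0,0],"rotation":[0,0,0],"claw":1},{"slide":[0,0,0],"rotation":[0,0,0],"claw":1}]'
python3 -c "
from h import *
go(.503,-.094,.0815,-.055)"
```

```text
clock: 31.52
ee_pos: [0.4999, -0.0969, 0.2196]
orientation: [-0.001, 0.728, 0.686, -0.001]
contact_force: [1.3, -0.2, -1.6]
finger_gap: 0.0397
finger_force: 60.1
clock: 32.15
ee_pos: [0.4997, -0.0934, 0.1048]
orientation: [-0.003, 0.727, 0.687, -0.002]
contact_force: [0.7, 0.1, -0.4]
finger_gap: 0.0399
finger_force: 60.3
clock: 32.4
ee_pos: [0.5023, -0.0947, 0.1084]
orientation: [0.001, 0.727, 0.686, 0.001]
contact_force: [0.5, 0.0, -1.2]
finger_gap: 0.0396
finger_force: 60.3
 slide [0.003 0.002 0.09 ] rot [ 0.001  0.    -0.001] t 32.4 pos [ 0.5023 -0.0947  0.1084] gap 0.0396 q6 -0.15
```

```bash
python3 -m pendant '[{"slide":[0.003,0.004,0.04],"rotation":[0,0,0],"claw":1},{"slide":[0.003,0.004,0.075],"rotation":[0,0,0],"claw":1},{"slide":[0.003,0.004,0.09],"rotation":[0,0,0],"claw":1},{"slide":[0.003,0.004,0.09],"rotation":[0,0,0],"claw":1},{"slide":[0.003,0.004,0.09],"rotation":[0,0,0],"claw":1}]'
python3 -m pendant '[{"slide":[0,0,0],"rotation":[0,0,0],"claw":1},{"slide":[0,0,0],"rotation":[0,0,0],"claw":-0.3},{"slide":[0,0,0],"rotation":[0,0,0],"claw":-0.6},{"slide":[0,0,0],"rotation":[0,0,0],"claw":-1},{"slide":[0,0,0],"rotation":[0,0,0],"claw":-1}]'
python3 -m pendant '[{"slide":[0,0,-0.15],"rotation":[0,0,0],"claw":-1},{"slide":[0,0,-0.3],"rotation":[0,0,0],"claw":-1},{"slide":[0,0,-0.4],"rotation":[0,0,0],"claw":-1},{"slide":[0,0,-0.4],"rotation":[0,0,0],"claw":-1},{"slide":[0,0,-0.4],"rotation":[0,0,0],"claw":-1}]'
python3 -c "
from h import *
go(.548,.2453,.2,-.055)"
```

```text
clock: 33.02
ee_pos: [0.5018, -0.0939, 0.081]
orientation: [-0.001, 0.727, 0.686, -0.0]
contact_force: [-4.0, 0.5, 11.4]
finger_gap: 0.0398
finger_force: 59.3
clock: 33.65
ee_pos: [0.5027, -0.094, 0.08]
orientation: [-0.0, 0.727, 0.686, -0.0]
contact_force: [-0.4, 0.1, 0.6]
finger_gap: 0.0854
finger_force: 0.0
clock: 34.28
ee_pos: [0.502, -0.0939, 0.1992]
orientation: [-0.001, 0.727, 0.686, -0.001]
contact_force: [0.3, 0.3, -0.2]
finger_gap: 0.0855
finger_force: 0.0
 slide [ 1.138  0.088 -0.003] rot [-0.001 -0.    -0.001] t 34.27 pos [ 0.502  -0.0939  0.1992] gap 0.0855 q6 -0.15
```

```bash
python3 -m pendant '[{"slide":[0.9,0.07,0],"rotation":[0,0,0],"claw":-1},{"slide":[0.9,0.07,0],"rotation":[0,0,0],"claw":-1},{"slide":[0.9,0.07,0],"rotation":[0,0,0],"claw":-1},{"slide":[0.9,0.07,0],"rotation":[0,0,0],"claw":-1},{"slide":[0.9,0.07,0],"rotation":[0,0,0],"claw":-1}]'
python3 -m pendant '[{"slide":[0.15,0.012,0],"rotation":[0,0,0],"claw":-1},{"slide":[0.238,0.018,0],"rotation":[0,0,0],"claw":-1},{"slide":[0.238,0.018,0],"rotation":[0,0,0],"claw":-1},{"slide":[0.238,0.018,0],"rotation":[0,0,0],"claw":-1}]'
python3 -c "
from h import *
go(.548,.2453,.0555,-.055)"
```

```text
clock: 34.9
ee_pos: [0.5386, 0.1772, 0.1981]
orientation: [-0.001, 0.726, 0.688, -0.001]
contact_force: [0.8, -1.5, 0.4]
finger_gap: 0.0854
finger_force: 0.0
clock: 35.4
ee_pos: [0.5483, 0.2439, 0.1992]
orientation: [-0.0, 0.727, 0.686, -0.001]
contact_force: [0.6, -0.1, 0.7]
finger_gap: 0.0857
finger_force: 0.0
 slide [ 0.005 -0.     0.479] rot [-0.001  0.001 -0.001] t 35.4 pos [0.5483 0.2439 0.1992] gap 0.0857 q6 0.46
```

```bash
python3 -m pendant '[{"slide":[0.004,0,0.15],"rotation":[0,0,0],"claw":-1},{"slide":[0.004,0,0.3],"rotation":[0,0,0],"claw":-1},{"slide":[0.004,0,0.43],"rotation":[0,0,0],"claw":-1},{"slide":[0.004,0,0.475],"rotation":[0,0,0],"claw":-1},{"slide":[0.004,0,0.475],"rotation":[0,0,0],"claw":-1}]'
python3 -m pendant '[{"slide":[0,0,0],"rotation":[0,0,0],"claw":-0.5},{"slide":[0,0,0],"rotation":[0,0,0],"claw":-0.1},{"slide":[0,0,0],"rotation":[0,0,0],"claw":0.3},{"slide":[0,0,0],"rotation":[0,0,0],"claw":1},{"slide":[0,0,0],"rotation":[0,0,0],"claw":1}]'
python3 -m pendant '[{"slide":[0,0,0],"rotation":[0,0,0],"claw":1},{"slide":[0,0,0],"rotation":[0,0,0],"claw":1}]'
python3 -m pendant '[{"slide":[0,0,-0.06],"rotation":[0,0,0],"claw":1},{"slide":[0,0,-0.2],"rotation":[0,0,0],"claw":1},{"slide":[0,0,-0.35],"rotation":[0,0,0],"claw":1},{"slide":[0,0,-0.5],"rotation":[0,0,0],"claw":1},{"slide":[0,0,-0.5],"rotation":[0,0,0],"claw":1}]'
python3 -c "
from h import *
go(.5106,.0209,.21,-.055)"
```

```text
clock: 36.02
ee_pos: [0.5488, 0.2456, 0.0575]
orientation: [-0.0, 0.728, 0.686, -0.001]
contact_force: [0.3, -0.6, 0.4]
finger_gap: 0.0853
finger_force: 0.0
clock: 36.65
ee_pos: [0.5493, 0.2468, 0.0595]
orientation: [0.0, 0.727, 0.686, 0.001]
contact_force: [-1.7, -0.8, 7.0]
finger_gap: 0.0371
finger_force: 59.3
clock: 36.9
ee_pos: [0.5493, 0.2468, 0.0595]
orientation: [0.0, 0.727, 0.686, 0.001]
contact_force: [-1.2, -0.5, 6.2]
finger_gap: 0.0366
finger_force: 59.3
clock: 37.52
ee_pos: [0.5507, 0.2474, 0.2123]
orientation: [0.002, 0.727, 0.686, 0.004]
contact_force: [-0.3, -0.1, -0.6]
finger_gap: 0.0368
finger_force: 60.0
 slide [-0.761 -0.09   0.004] rot [ 0.003 -0.001 -0.001] t 37.52 pos [0.5507 0.2474 0.2123] gap 0.0368 q6 0.46
```

```bash
python3 -m pendant '[{"slide":[-0.18,-0.02,0],"rotation":[0,0,0],"claw":1},{"slide":[-0.37,-0.04,0],"rotation":[0,0,0],"claw":1},{"slide":[-0.56,-0.065,0],"rotation":[0,0,0],"claw":1},{"slide":[-0.7,-0.085,0],"rotation":[0,0,0],"claw":1},{"slide":[-0.756,-0.09,0],"rotation":[0,0,0],"claw":1}]'
python3 -m pendant '[{"slide":[0,0,0],"rotation":[0,0,0],"claw":1},{"slide":[0,0,0.15],"rotation":[0,0,0],"claw":1},{"slide":[0,0,0.3],"rotation":[0,0,0],"claw":1},{"slide":[0,0,0.41],"rotation":[0,0,0],"claw":1},{"slide":[0,0,0.41],"rotation":[0,0,0],"claw":1}]'
python3 -m pendant '[{"slide":[0,0,0],"rotation":[0,0,0],"claw":1},{"slide":[0,0,0],"rotation":[0,0,0],"claw":1}]'
python3 -c "
from h import *
go(.5106,.0226,.0625,-.055)"
```

```text
clock: 38.15
ee_pos: [0.5075, 0.0199, 0.2067]
orientation: [-0.001, 0.728, 0.685, -0.001]
contact_force: [0.1, -0.1, -1.0]
finger_gap: 0.0367
finger_force: 59.9
clock: 38.78
ee_pos: [0.5073, 0.0231, 0.0823]
orientation: [-0.002, 0.727, 0.687, -0.002]
contact_force: [-0.3, -0.2, -0.4]
finger_gap: 0.0371
finger_force: 59.9
clock: 39.02
ee_pos: [0.5101, 0.0221, 0.0863]
orientation: [0.001, 0.727, 0.687, 0.001]
contact_force: [0.3, -0.2, -1.1]
finger_gap: 0.0365
finger_force: 59.9
 slide [0.002 0.001 0.079] rot [ 0.001 -0.    -0.001] t 39.02 pos [0.5101 0.0221 0.0863] gap 0.0365 q6 0.08
```

```bash
python3 -m pendant '[{"slide":[0.002,0.003,0.04],"rotation":[0,0,0],"claw":1},{"slide":[0.002,0.003,0.065],"rotation":[0,0,0],"claw":1},{"slide":[0.002,0.003,0.079],"rotation":[0,0,0],"claw":1},{"slide":[0.002,0.003,0.079],"rotation":[0,0,0],"claw":1},{"slide":[0.002,0.003,0.079],"rotation":[0,0,0],"claw":1}]'
python3 -m pendant '[{"slide":[0,0,0],"rotation":[0,0,0],"claw":1},{"slide":[0,0,0],"rotation":[0,0,0],"claw":-0.3},{"slide":[0,0,0],"rotation":[0,0,0],"claw":-0.6},{"slide":[0,0,0],"rotation":[0,0,0],"claw":-1},{"slide":[0,0,0],"rotation":[0,0,0],"claw":-1}]'
python3 -m pendant '[{"slide":[0,0,-0.15],"rotation":[0,0,0],"claw":-1},{"slide":[0,0,-0.3],"rotation":[0,0,0],"claw":-1},{"slide":[0,0,-0.48],"rotation":[0,0,0],"claw":-1},{"slide":[0,0,-0.48],"rotation":[0,0,0],"claw":-1},{"slide":[0,0,-0.48],"rotation":[0,0,0],"claw":-1}]'
python3 -c "
from h import *
go(.4542,.2082,.22,1.516)"
```

```text
clock: 39.65
ee_pos: [0.5092, 0.022, 0.0625]
orientation: [-0.0, 0.727, 0.686, -0.0]
contact_force: [-4.1, -1.5, 15.1]
finger_gap: 0.0367
finger_force: 62.5
clock: 40.28
ee_pos: [0.5097, 0.0222, 0.0608]
orientation: [-0.0, 0.727, 0.686, -0.0]
contact_force: [0.6, -0.0, 0.3]
finger_gap: 0.0856
finger_force: 0.0
clock: 40.9
ee_pos: [0.5092, 0.0222, 0.2045]
orientation: [-0.0, 0.727, 0.686, -0.0]
contact_force: [0.2, 0.6, -0.4]
finger_gap: 0.0855
finger_force: 0.0
 slide [ 0.608 -0.219 -0.051] rot [-0.    -0.    -0.501] t 40.9 pos [0.5092 0.0222 0.2045] gap 0.0855 q6 0.08
```

```bash
python3 -m pendant '[{"slide":[0.608,-0.219,-0.05],"rotation":[0,0,-0.25],"claw":-1},{"slide":[0.608,-0.219,-0.05],"rotation":[0,0,-0.25],"claw":-1},{"slide":[0.608,-0.219,-0.05],"rotation":[0,0,-0.25],"claw":-1},{"slide":[0.608,-0.219,-0.05],"rotation":[0,0,-0.25],"claw":-1},{"slide":[0.608,-0.219,-0.05],"rotation":[0,0,-0.25],"claw":-1}]'
python3 -m pendant '[{"slide":[0,0,0],"rotation":[0,0,-0.25],"claw":-1},{"slide":[0,0,0],"rotation":[0,0,-0.25],"claw":-1},{"slide":[0,0,0],"rotation":[0,0,-0.25],"claw":-1},{"slide":[0,0,0],"rotation":[0,0,-0.25],"claw":-1},{"slide":[0,0,0],"rotation":[0,0,-0.25],"claw":-1}]'
python3 -c "
from h import *
go(.4545,.2083,.074,1.516)
c=manip.camera('scene');cv2.imwrite('pics/b3.png',cv2.resize(c['frame'][150:290,260:440,::-1],None,fx=4,fy=4))"
```

```text
clock: 41.52
ee_pos: [0.4536, 0.2085, 0.2183]
orientation: [-0.001, 0.408, 0.913, -0.001]
contact_force: [0.7, 0.3, -0.3]
finger_gap: 0.0854
finger_force: 0.0
clock: 42.15
ee_pos: [0.4546, 0.2069, 0.219]
orientation: [-0.001, 0.031, 1.0, -0.001]
contact_force: [0.6, -0.3, -0.6]
finger_gap: 0.0853
finger_force: 0.0
 slide [-0.     0.005  0.483] rot [-0.    -0.001 -0.002] t 42.15 pos [0.4546 0.2069 0.219 ] gap 0.0853 q6 -1.11
```

View pics/b3.png

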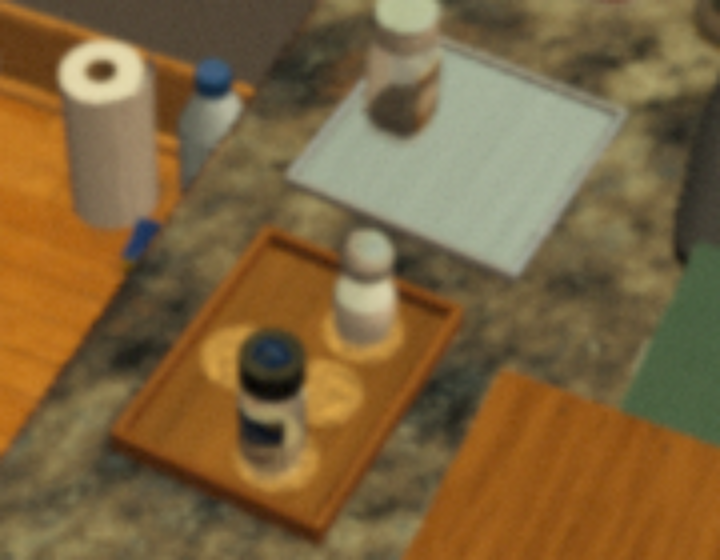

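The dark jar (272,355) and salt (367,255) are back on their seats, within about 1 original pixel of the start. The white jar is still upright on the tray.

```bash
python3 -m pendant '[{"slide":[0,0.005,0.15],"rotation":[0,0,0],"claw":-1},{"slide":[0,0.005,0.3],"rotation":[0,0,0],"claw":-1},{"slide":[0,0.005,0.43],"rotation":[0,0,0],"claw":-1},{"slide":[0,0.005,0.475],"rotation":[0,0,0],"claw":-1},{"slide":[0,0.005,0.475],"rotation":[0,0,0],"claw":-1}]'
python3 -m pendant '[{"slide":[0,0,0],"rotation":[0,0,0],"claw":-0.5},{"slide":[0,0,0],"rotation":[0,0,0],"claw":-0.1},{"slide":[0,0,0],"rotation":[0,0,0],"claw":0.3},{"slide":[0,0,0],"rotation":[0,0,0],"claw":1},{"slide":[0,0,0],"rotation":[0,0,0],"claw":1}]'
python3 -m pendant '[{"slide":[0,0,0],"rotation":[0,0,0],"claw":1},{"slide":[0,0,0],"rotation":[0,0,0],"claw":1}]'
python3 -m pendant '[{"slide":[0,0,-0.06],"rotation":[0,0,0],"claw":1},{"slide":[0,0,-0.2],"rotation":[0,0,0],"claw":1},{"slide":[0,0,-0.35],"rotation":[0,0,0],"claw":1},{"slide":[0,0,-0.5],"rotation":[0,0,0],"claw":1},{"slide":[0,0,-0.5],"rotation":[0,0,0],"claw":1}]'
python3 -c "
from h import *
go(.449,-.0333,.225,1.516)"
```

```text
clock: 42.82
ee_pos: [0.4548, 0.2093, 0.0772]
orientation: [-0.001, 0.03, 1.0, -0.0]
contact_force: [0.9, 0.1, 0.8]
finger_gap: 0.0855
finger_force: 0.0
clock: 43.45
ee_pos: [0.4555, 0.2098, 0.0788]
orientation: [0.001, 0.029, 1.0, 0.0]
contact_force: [-0.5, -1.8, 5.8]
finger_gap: 0.0425
finger_force: 59.9
clock: 43.7
ee_pos: [0.4556, 0.2098, 0.0788]
orientation: [0.001, 0.029, 1.0, 0.0]
contact_force: [-1.1, -1.3, 6.2]
finger_gap: 0.0423
finger_force: 59.9
clock: 44.32
ee_pos: [0.4565, 0.2104, 0.2313]
orientation: [0.004, 0.029, 1.0, 0.002]
contact_force: [0.3, -0.8, -1.6]
finger_gap: 0.0423
finger_force: 60.7
 slide [-0.022 -0.813  0.018] rot [ 0.001  0.002 -0.001] t 44.33 pos [0.4565 0.2104 0.2313] gap 0.0423 q6 -1.1
```

```bash
python3 -m pendant '[{"slide":[-0.006,-0.18,0],"rotation":[0,0,0],"claw":1},{"slide":[-0.012,-0.37,0],"rotation":[0,0,0],"claw":1},{"slide":[-0.018,-0.56,0],"rotation":[0,0,0],"claw":1},{"slide":[-0.026,-0.74,0],"rotation":[0,0,0],"claw":1},{"slide":[-0.026,-0.813,0],"rotation":[0,0,0],"claw":1}]'
python3 -m pendant '[{"slide":[0,0,0],"rotation":[0,0,0],"claw":1},{"slide":[0,0,0.15],"rotation":[0,0,0],"claw":1},{"slide":[0,0,0.3],"rotation":[0,0,0],"claw":1},{"slide":[0,0,0.4],"rotation":[0,0,0],"claw":1},{"slide":[0,0,0.4],"rotation":[0,0,0],"claw":1}]'
python3 -m pendant '[{"slide":[0,0,0],"rotation":[0,0,0],"claw":1},{"slide":[0,0,0],"rotation":[0,0,0],"claw":1}]'
python3 -c "
from h import *
go(.4504,-.0333,.082,1.516)"
```

```text
clock: 44.95
ee_pos: [0.4472, -0.0367, 0.2262]
orientation: [-0.001, 0.03, 1.0, -0.0]
contact_force: [-0.0, 0.6, -1.8]
finger_gap: 0.0424
finger_force: 61.0
clock: 45.58
ee_pos: [0.4463, -0.0331, 0.1053]
orientation: [-0.003, 0.028, 1.0, 0.0]
contact_force: [0.6, -0.1, -1.1]
finger_gap: 0.0425
finger_force: 60.9
clock: 45.82
ee_pos: [0.4495, -0.0342, 0.1088]
orientation: [0.002, 0.029, 1.0, -0.0]
contact_force: [0.3, 0.3, -0.4]
finger_gap: 0.0422
finger_force: 60.9
 slide [-0.003  0.003  0.089] rot [ 0.     0.001 -0.001] t 45.83 pos [ 0.4495 -0.0342  0.1088] gap 0.0422 q6 -1.61
```

```bash
python3 -m pendant '[{"slide":[-0.003,0.003,0.04],"rotation":[0,0,0],"claw":1},{"slide":[-0.003,0.003,0.075],"rotation":[0,0,0],"claw":1},{"slide":[-0.003,0.003,0.089],"rotation":[0,0,0],"claw":1},{"slide":[-0.003,0.003,0.089],"rotation":[0,0,0],"claw":1},{"slide":[-0.003,0.003,0.089],"rotation":[0,0,0],"claw":1}]'
python3 -m pendant '[{"slide":[0,0,0],"rotation":[0,0,0],"claw":1},{"slide":[0,0,0],"rotation":[0,0,0],"claw":-0.3},{"slide":[0,0,0],"rotation":[0,0,0],"claw":-0.6},{"slide":[0,0,0],"rotation":[0,0,0],"claw":-1},{"slide":[0,0,0],"rotation":[0,0,0],"claw":-1}]'
python3 -m pendant '[{"slide":[0,0,-0.15],"rotation":[0,0,0],"claw":-1},{"slide":[0,0,-0.3],"rotation":[0,0,0],"claw":-1},{"slide":[0,0,-0.5],"rotation":[0,0,0],"claw":-1},{"slide":[0,0,-0.6],"rotation":[0,0,0],"claw":-1},{"slide":[0,0,-0.6],"rotation":[0,0,0],"claw":-1}]'
python3 -m pendant '[{"slide":[0,0.9,0],"rotation":[0,0,0],"claw":-1},{"slide":[0,0.9,0],"rotation":[0,0,0],"claw":-1},{"slide":[0,0.9,0],"rotation":[0,0,0],"claw":-1},{"slide":[0,0.9,0],"rotation":[0,0,0],"claw":-1},{"slide":[0,0.9,0],"rotation":[0,0,0],"claw":-1}]'
python3 -m pendant '[{"slide":[0,0,0],"rotation":[0,0,0],"claw":-1},{"slide":[0,0,0],"rotation":[0,0,0],"claw":-1}]'
python3 - <<'E'
from h import *
c=manip.camera("scene");a=load("scene")["frame"]
f=lambda i:cv2.resize(i[190:340,250:390,::-1],None,fx=2.8,fy=2.8,interpolation=2)
cv2.imwrite("pics/end.png",np.hstack([f(a),f(c["frame"])]))
E
```

```text
clock: 46.45
ee_pos: [0.4492, -0.0338, 0.0815]
orientation: [-0.0, 0.029, 1.0, -0.0]
contact_force: [-3.7, -1.5, 11.1]
finger_gap: 0.0424
finger_force: 59.8
clock: 47.08
ee_pos: [0.4494, -0.0335, 0.0806]
orientation: [-0.0, 0.029, 1.0, 0.0]
contact_force: [0.1, -0.1, 0.4]
finger_gap: 0.0855
finger_force: 0.0
clock: 47.7
ee_pos: [0.4506, -0.0336, 0.2631]
orientation: [0.003, 0.029, 1.0, -0.0]
contact_force: [0.2, 0.3, -0.0]
finger_gap: 0.0852
finger_force: 0.0
clock: 48.32
ee_pos: [0.4641, 0.2387, 0.2586]
orientation: [-0.002, 0.027, 1.0, -0.001]
contact_force: [0.9, -0.1, 0.3]
finger_gap: 0.086
finger_force: 0.0
clock: 48.58
ee_pos: [0.4647, 0.2346, 0.2601]
orientation: [-0.001, 0.029, 1.0, -0.001]
contact_force: [-0.2, 0.4, -1.0]
finger_gap: 0.0859
finger_force: 0.0
```

View pics/end.png

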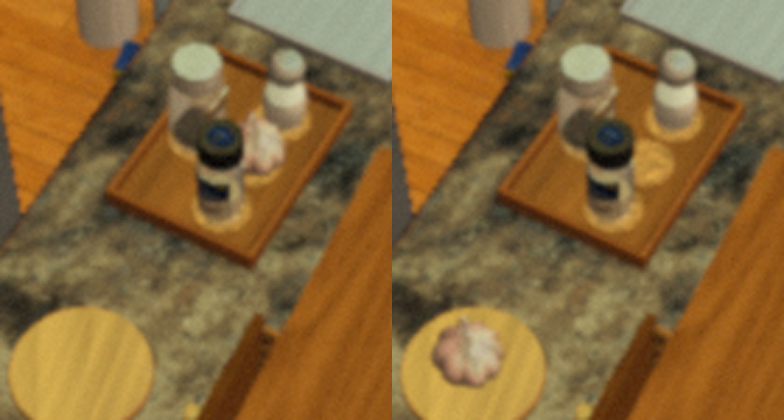

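Comparing start (left) and now (right), the jars and shaker stand upright within 1–3 enlarged pixels of where they began: white (585,60), salt (677,65), dark (610,140). The garlic is on the board at (470,350).

```bash
python3 -c "
from h import *
print(manip.finish_job())"
```

```text
the job is handed in; nothing more can be done
None
```

The job is handed in: the last picture shows both jars and the shaker upright on their original seats and the garlic on the board. The verdict was not shown to me.

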